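Load the wash tray and hold the basket gate open

TASK

Set the T-footed bracket down (do not drop it in) flat and square in the bent-bar nest of the wash tray and let go of it. Then unlock the wire wash basket: first pinch the safety bolt on the fixed front panel fully back, then squeeze the catch on the gate's handle and, keeping it squeezed, swing the gate out past its half-open detent, so that your mate can slide the tray in. Finish while still holding: keep the handle squeezed and the gate steady and wide open, about square to the basket's front, against its closing spring, with the bracket still seated and the other things on the bench left where they lie.

Things in the scene. Friction and masses are not known exactly. Their poses are not given: they have to be found in the camera images.
- bracket: Dark steel bracket to be seated. T-shaped foot 10 mm thick: head x -35 to +5 mm, 60 wide; tongue x +5 to +45, 32 wide. Upright lug on it: 44 mm along x, 12 mm thick along y, 45 mm high over the underside; pinch its 12 mm. Origin: underside below the lug's middle (centre of mass); x towards the tongue, z up. Lies flat, x within 1 rad of the nest's.
- nest (a point): Middle of the nest, on the tray's floor, 14 mm above the bench: where the bracket's origin belongs; axes as the seated bracket's (x to the tongue). The nest: 10 mm round bar bent to the foot's T outline, lying on the tray's floor, 2 mm clearance all round, its rounded top leading the foot in and level with the seated foot's top.
- tray: Steel wash tray, 160 mm along x, 120 mm along y, rim 26 mm above the bench, a low bail 17 mm beyond each short end; does not move. Origin: centre of its underside; the nest's middle is at x = -5 mm.
- basket: Bright wire wash basket, 360 mm wide (y), 260 deep (x), top rail 160 mm high; does not move. Origin: centre of its underside; its front looks to -x. The gate fills the front from y = +170 mm (hinge) to -25 (free edge), the fixed panel from -44 to -180.
- safety_bolt (a joint): Safety bolt's travel, m: 0 home in the gate's staple, 0.016 fully back. Slides on the fixed panel along the basket's -y, away from the gate. No spring: about 2.5 N moves it and it stays where put; clear of the gate from 0.013.
- safety_tab (a point): Moving upright tab of the safety bolt, on the fixed panel 14 mm in front of the gate's plane: 8 mm thick along y, 22 along x; point at its middle, 15 mm below its top (205 mm high). A like fixed tab stands 40 mm off it towards the basket's -y. Over the outer faces: 48 mm free, 32 mm pinched.
- safety_grip (a point): Where to pinch the safety bolt: fixed point midway between the outer faces of its two tabs when pinched (16 mm from each), 190 mm high; axes as the basket's, fingers close along y. Opened to 75 mm or more here they straddle both tabs; closing pushes the moving tab 16 mm to -y and meets the fixed tab at the end. Beside it bolts and rails reach 160 mm, near the gate 176 mm.
- gate_swing (a joint): Gate's angle, rad: 0 shut, grows as it swings out to the basket's -x (clockwise from above), stop 1.85. A spring closes it (0.05 N m shut, 0.28 at 1.5 rad). The detent, a sprung plunger by the hinge, is forced over between 0.45 and 0.95 rad (0.5 N m more, 4 N at the handle); let go past it, the gate falls back to half open or less. Its lower edge is 27 mm above the bench.
- gate: The mesh gate with its handle, 195 mm wide, top rail 160 mm high. Origin at the foot of the hinge axis, bench height; axes turn with the gate (y along it to the hinge, x inwards).
- gate_hinge (a point): A point on the gate's upright hinge axis, 190 mm above the bench; axes turn with the gate (y runs along the gate from the free edge to the hinge).
- gate_handle (a point): Squeeze handle on the gate's top rail. This point: midway between the outer faces of its two tabs when squeezed, 147 mm from the hinge axis, 190 mm high. Axes turn with the gate: y along it to the hinge (fingers close along y). Tabs 8 mm along y, 22 along x, tops 205 mm high; fixed tab's outer face at y +16 mm, moving tab's at -32 free, -16 squeezed. Rail and bolt below reach 174 mm.
- latch (a joint): Travel of the handle's catch (moving tab with bolt), m: 0 sprung out, its bolt through the keeper on the latch post; 0.016 fully squeezed. A spring pushes it out (4 N at first, 10 N squeezed) whenever let go; clear of the keeper from 0.013.
- latch_tab (a point): Middle of the handle's moving tab, 190 mm above the bench, 15 mm below its top.
- flange: Bystander: flat round steel ring 60 mm across, 14 mm thick.
- drilled_bar: Bystander: flat steel bar 100 x 34 x 10 mm with four holes.
- hammer: Bystander: hammer 300 mm long, left of the basket.
- spanner: Bystander: spanner 180 mm long, left in front of the robot.
- paste_tin: Bystander: round steel tin 72 mm across, 50 mm high, right of the basket; origin at its underside.
- wire_brush: Bystander: brush 200 mm long, far right of the basket.
Mind the look-alikes: they are no part of the job. Several things look just like the bracket: the one meant starts farthest to the robot's right.

How it is judged (in metres and radians):
On the way, in this order (a step that is already met when the one before it is completed fails the run):
1. the bracket sits flat and square in the nest, let go and at rest (horizontal distance between bracket and nest below 0.005 m and z of bracket in the frame of nest between -0.0025 and 0.0025 m and angle between the x axis of bracket and the x axis of nest, either way round below 0.08 rad and angle between bracket's own z axis and vertical below 0.04 rad and contact force between the fingers and bracket below 0.1 N and linear speed of bracket below 0.02 m/s), for 0.3 s.
2. the safety bolt is pinched back, the gate still shut (value of joint safety_bolt above 0.0125 m and value of joint gate_swing below 0.08 rad and value of joint latch below 0.006 m), for 0.1 s.
3. the handle's catch is squeezed, the gate still shut (value of joint latch above 0.012 m and value of joint gate_swing below 0.15 rad and contact force between the fingers and gate above 1 N), for 0.05 s.
4. the gate is swung out past its detent by the squeezed handle (value of joint gate_swing above 1 rad and value of joint latch above 0.008 m and contact force between the fingers and gate above 1 N), for 0.05 s.
At the end, for the whole second after the job is handed in: The gripper squeezes the handle (over 2 N, catch over 10 mm in) and holds the gate still beyond 1.3 rad (75 degrees); safety bolt back 12.5 mm or more; bracket in the nest: within 5 mm of its middle, 2.5 mm in height, 0.08 rad in turn, 0.04 rad in tilt (value of joint gate_swing above 1.3 rad and velocity of joint gate_swing between -0.1 and 0.1 rad/s and value of joint latch above 0.01 m and contact force between the fingers and gate above 2 N and value of joint safety_bolt above 0.0125 m and horizontal distance between bracket and nest below 0.005 m and z of bracket in the frame of nest between -0.0025 and 0.0025 m and angle between the x axis of bracket and the x axis of nest, either way round below 0.08 rad and angle between bracket's own z axis and vertical below 0.04 rad); the arm keeps its last pose, push and grip.
It fails at once if the bracket is dropped or thrown into the tray (horizontal distance between bracket and nest below 0.05 m and z of bracket in the frame of nest below 0.06 m and linear speed of bracket above 0.6 m/s).
It fails at once if the gate is forced open against the safety bolt (value of joint gate_swing above 0.12 rad and value of joint safety_bolt below 0.01 m).
It fails at once if a bystander is pushed more than 30 mm from its place (distance of any of flange, drilled_bar, hammer, spanner, paste_tin, wire_brush from where it was at the start of the episode above 0.03 m).
It also fails if it takes over 72 s, if anything falls off the work surface, if the arm or the gripper's body presses on something with over 40 N, if the wrist force passes 120 N, or if a joint passes its speed limit or range.

ROBOT

A 6-joint arm with a two-finger parallel gripper is mounted at the origin on the work surface. World frame = base frame: x ahead of the robot, y to its left, z up, the work surface at z = 0. Lengths are in m, angles in degrees, forces in N, time in s.
With the tool pointing down it reaches from about 0.325 to 0.775 m from the base axis. Payload 5.5 kg.
Tool frame: the origin (TCP) lies at the centre of the arm's flange, where the gripper is bolted on; the fingertips stand 182 mm ahead of it and the grasp point (between the pads) lies 163 mm ahead of it; z points along the fingers, y is the direction in which the jaws open and shut (so a half turn about z gives the same grasp; the last joint's range is limited). The gripper opens to 88 mm and grips with 3 to 60 N. Pads are 20 mm wide; open, the fingers measure 115 mm over their backs; the gripper's body (75 mm by 178 mm) begins 61 mm behind the grasp point.
Start: joints at [-78.192, 5.22, 70.514, -0, 104.267, -3.249], TCP at [0.156, -0.579, 0.405] pointing down, gripper open.
Joint ranges: [-164.24, 164.24], [-49.07, 125.15], [9.68, 141.18], [-86.29, 266.29], [3.28, 154.24], [-151.56, 151.56]. Speed limits (degrees/s): [147.25, 147.25, 172.46, 180, 180, 180].

INTERFACE

Orientations are given as [roll, pitch, yaw] about the fixed x, y, z axes, in that order (R = Rz(yaw) Ry(pitch) Rx(roll)).
In Python, from station import r gives the robot as it stands. The module is installed in compiled form; this text tells all that it offers. Calls block until the motion is done:
- r.reach(position, orientation): joint-space move of the TCP to a pose.
- r.servo_line(position, rotation=None, speed=0.15): straight line of the TCP; rotation=None keeps the orientation; speed is the mean speed in m/s.
- r.move_joints(angles): joint-space move.
- r.let_go() and r.grab(squeeze=None): open the fingers fully, or close them until they stop; squeeze is the grip in N (None keeps the last).
- r.wait(seconds).
- r.inverse_kinematics(position, orientation): joint angles nearest the present ones, or None.
- r.sense(): the state.
- r.snapshot(name): name is "side" or "top" or "wrist"; returns a dict with "frame" (420x560x3 uint8, red, green, blue), "fx", "fy", "cx", "cy" (pixels), "dist_coeffs" ([k1, k2, p1, p2, k3] as OpenCV has them; the pictures are not rectified), "R" (3x3) and "t" (3): a world point X has camera coordinates R X + t. Camera axes: x right, y down, z forward; pixel columns grow to the right and rows downward; lengths in m; the calibration is good to about 2 mm. A picture is of the moment at which its call begins. There is no depth.
A pose or a line that the arm cannot do raises r.IKError and nothing moves.
- r.hand_in(): hands the job in, once; it reports no verdict.
The state is a dict: "clock": time; "joints": joint angles; "joint_vel": joint speeds; "joint_torque": joint torques, N m; "tcp_pos": TCP position; "orientation": TCP orientation; "contact_force": force on the tool from outside, world axes, zero at the start; "torque": the same for the moment, N m; "opening": finger opening in m.
Only numpy, scipy, OpenCV 4.12 (cv2) and the standard library are available. Lean on these libraries where they do the work, as an engineer would, in place of code of your own. Each camera call takes 0.05 s, during which the arm holds its last target. There are 200 camera calls.

## Working session

There is one attempt and no reset: what is moved stays moved. The work goes in short steps, each a Python script; the robot and the scene stay as the last script left them, time stands still between calls to the robot, and variables do not carry over. Pictures are saved under pics/ and viewed, about 8 in all and at most 12, crops included, and the job is handed in when it is done.

```bash
mkdir -p pics; cat > h.py <<'E'
import numpy as np, cv2, pickle
from station import r
def snap(cam,name):
    s=r.snapshot(cam); pickle.dump(s,open(f'pics/{name}.pkl','wb'))
    cv2.imwrite(f'pics/{name}.png',s['frame'][:,:,::-1]); return s
def load(n): return pickle.load(open(f'pics/{n}.pkl','rb'))
def K(s): return np.array([[s['fx'],0,s['cx']],[0,s['fy'],s['cy']],[0,0,1.]])
def ray(s,uv):
    p=cv2.undistortPoints(np.array([[uv]],float),K(s),np.array(s['dist_coeffs'],float)).ravel()
    R=np.array(s['R']);t=np.array(s['t'])
    return -R.T@t, R.T@np.array([p[0],p[1],1.])
def onz(s,uv,z):
    c,d=ray(s,uv); return c+d*(z-c[2])/d[2]
def tri(obs):
    A=np.zeros((3,3));b=np.zeros(3);L=[]
    for s,uv in obs:
        c,d=ray(s,uv);d=d/np.linalg.norm(d);P=np.eye(3)-np.outer(d,d);A+=P;b+=P@c;L.append((c,P))
    X=np.linalg.solve(A,b);return X,[round(1e3*np.linalg.norm(P@(X-c)),1) for c,P in L]
def proj(s,X):
    R=np.array(s['R']);t=np.array(s['t'],float)
    return cv2.projectPoints(np.array(X,float).reshape(-1,1,3),cv2.Rodrigues(R)[0],t,K(s),np.array(s['dist_coeffs'],float))[0].reshape(-1,2)
def crop(name,x0,y0,w,h,k,out):
    im=cv2.imread(f'pics/{name}.png')[y0:y0+h,x0:x0+w]
    cv2.imwrite(f'pics/{out}.png',cv2.resize(im,None,fx=k,fy=k,interpolation=cv2.INTER_CUBIC))
E
python3 - <<'E'
from h import *
a=snap('top','top0');b=snap('side','side0')
for s in(a,b):
    print(-np.array(s['R']).T@np.array(s['t']),s['fx'])
im=np.vstack([cv2.imread('pics/top0.png'),cv2.imread('pics/side0.png')])
print(r.sense())
E
```

```text
[0.39226382 0.00474203 1.2247543 ] 394.1834316638132
[0.0291226  0.92616621 1.3466207 ] 451.0295328032717
{'clock': 0.1, 'joints': array([-7.81905385e+01,  5.25827018e+00,  7.05741523e+01,  1.31469905e-04,
        1.04265892e+02, -3.24967091e+00]), 'joint_vel': array([-0.04115016, -0.04411068, -0.15226326, -0.07655278, -0.03464064,
       -0.0355191 ]), 'joint_torque': array([ 2.94901984e-03, -4.47857523e+01, -4.07571101e+01,  7.00123957e-02,
        2.83865305e-02, -1.21196972e-04]), 'tcp_pos': array([ 0.15588902, -0.5794507 ,  0.40363331]), 'orientation': array([-1.79901850e+02, -5.70044526e-03,  1.50591598e+01]), 'contact_force': array([ 0.51855385, -0.83232199, -0.65732887]), 'torque': array([ 0.00062143,  0.05883077, -0.01115357]), 'opening': 0.0873905752113542}
```

View pics/top0.png

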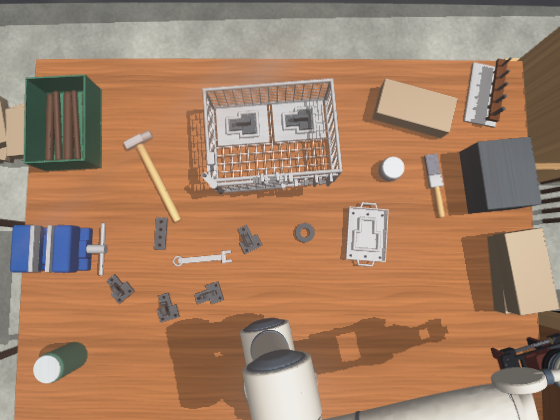

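View pics/side0.png

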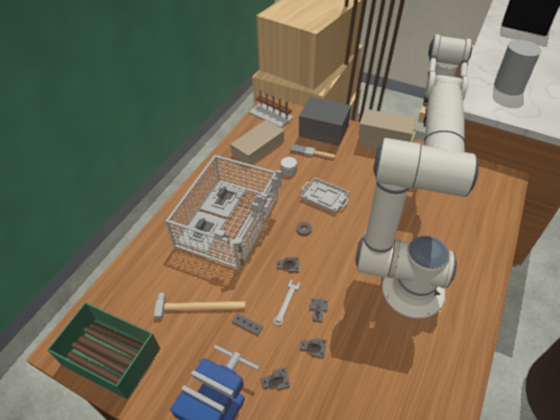

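Top view: look-alikes are at (250,239), (210,293), (168,307) and (119,289) on the bench, and at (242,124) and (298,120) in trays inside the basket. The empty nest tray is at (368,235). I'll enlarge these to tell them apart.

```bash
python3 - <<'E'
from h import *
a=load('top0')
im=cv2.imread('pics/top0.png')
def c(x,y,w,h,W,H): return cv2.resize(im[y:y+h,x:x+w],(W,H),interpolation=cv2.INTER_CUBIC)
A=c(195,70,160,120,800,600)
o=np.zeros((600,800,3),np.uint8)
o[:320,:427]=c(195,70,160,120,427,320)
o[320:,:373]=c(230,215,80,60,373,280)
o[:320,430:]=c(340,195,58,50,370,320) if 0 else c(337,198,59,51,370,320)
o[320:,376:]=c(95,270,135,60,424,188).repeat(1,0) if 0 else cv2.copyMakeBorder(c(95,270,135,60,424,188),0,92,0,0,0)
cv2.imwrite('pics/c1.png',o)
for n,uv,z in [('br',(250,239),.02),('b1',(242,124),.02),('b2',(298,120),.02),('tray',(368,235),.02),('210',(210,293),.02),('168',(168,307),.02),('119',(119,289),.02),('flange',(305,233),.01),('tin',(392,168),.05)]:print(n,onz(a,uv,z).round(3))
E
```

```text
br [0.432 0.09  0.02 ]
b1 [0.793 0.118 0.02 ]
b2 [ 0.807 -0.058  0.02 ]
tray [ 0.445 -0.271  0.02 ]
210 [0.27 0.21 0.02]
168 [0.228 0.335 0.02 ]
119 [0.281 0.485 0.02 ]
flange [ 0.451 -0.078  0.01 ]
tin [ 0.647 -0.341  0.05 ]
```

View pics/c1.png

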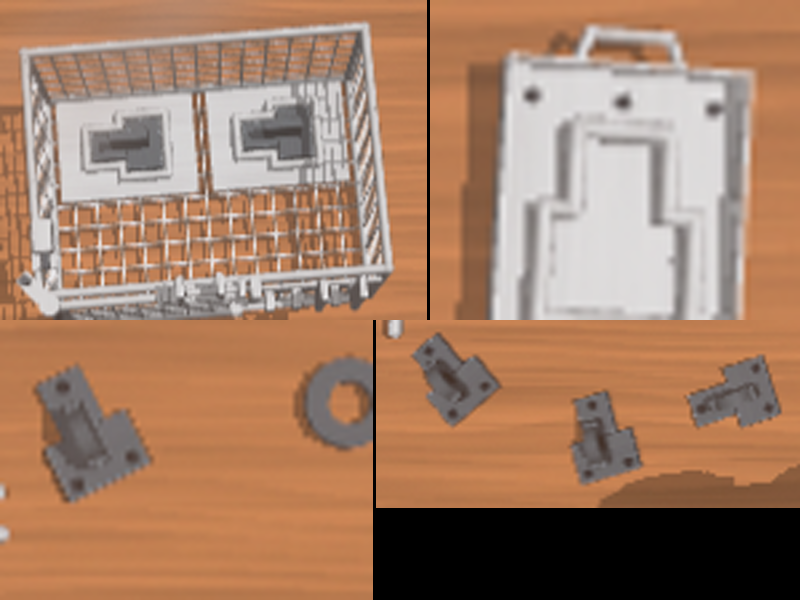

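The bracket meant is the one at (250,239). It is the farthest right on the bench, and its tongue points about 25° left of +x, so it is within 1 rad of the nest. The two in the basket are out: their tongues point along +y, they are already seated in other trays, and they lie out of reach. Next I move above the bench for close wrist views.

```bash
python3 - <<'E'
from h import *
def go(n,p,yaw):
    r.reach(p,[180,0,yaw]); s=snap('wrist',n)
    print(n,r.sense()['clock'],'cam',(-np.array(s['R']).T@np.array(s['t'])).round(3),'axis',np.array(s['R'])[2].round(2))
go('wt1',[.40,-.271,.42],0)
go('wt2',[.47,-.271,.42],0)
go('wg1',[.50,-.03,.50],0)
go('wg2',[.46,.07,.50],0)
go('wb1',[.40,.09,.40],25)
im=[cv2.imread(f'pics/{n}.png') for n in('wt1','wg1','wg2','wb1')]
im=[cv2.resize(i,(400,300),interpolation=cv2.INTER_AREA) for i in im]
cv2.imwrite('pics/sheet.png',np.vstack([np.hstack(im[:2]),np.hstack(im[2:])]))
E
```

```text
wt1 1.6083 cam [ 0.481 -0.272  0.4  ] axis [-0.3  -0.   -0.96]
wt2 2.0417 cam [ 0.552 -0.272  0.399] axis [-0.3   0.   -0.95]
wg1 3.0917 cam [ 0.582 -0.031  0.48 ] axis [-0.3  -0.   -0.96]
wg2 3.65 cam [0.542 0.069 0.48 ] axis [-0.3  -0.   -0.96]
wb1 4.2417 cam [0.475 0.123 0.381] axis [-0.27 -0.12 -0.96]
```

View pics/sheet.png

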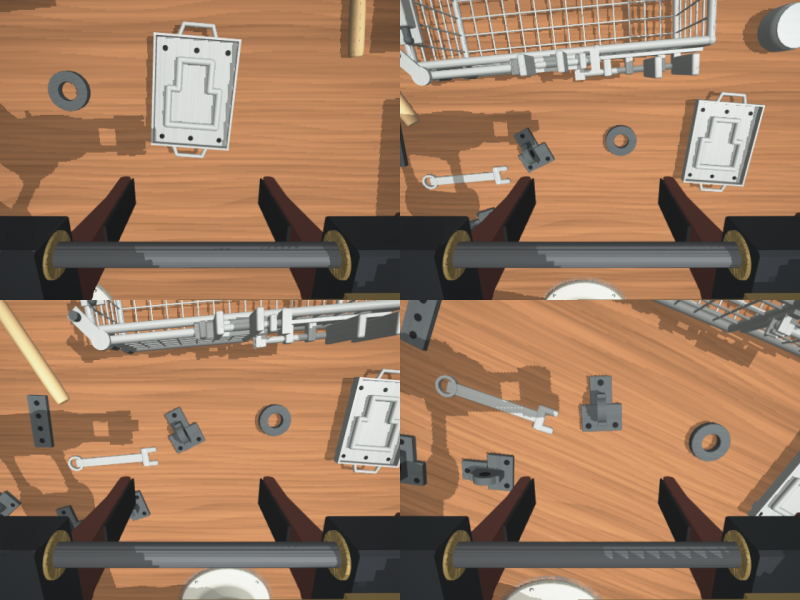

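Sheet: the tray is at wt1 px (273,126), the bracket at wb1 px (280,147), and the gate's tab row runs along the top of wg1 and wg2. I'll enlarge these to read points.

```bash
python3 - <<'E'
from h import *
def c(n,x,y,w,h,k):
    im=cv2.resize(cv2.imread(f'pics/{n}.png')[y:y+h,x:x+w],None,fx=k,fy=k,interpolation=cv2.INTER_CUBIC)
    for i in range(0,w,10):
        L=12 if i%50==0 else 5; cv2.line(im,(i*k,0),(i*k,L),(0,0,255),1)
    for i in range(0,h,10):
        L=12 if i%50==0 else 5; cv2.line(im,(0,i*k),(L,i*k),(0,0,255),1)
    return im
# A
cv2.imwrite('pics/A.png',np.hstack([c('wb1',230,90,100,110,4),c('wt1',225,70,100,110,4)]))
B=np.vstack([c('wg1',0,40,450,100,2)[:, :800] if 0 else c('wg1',150,55,266,75,3),c('wg2',90,10,266,75,3)])
cv2.imwrite('pics/B.png',B)
E
```

```text
(no output)
```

View pics/A.png

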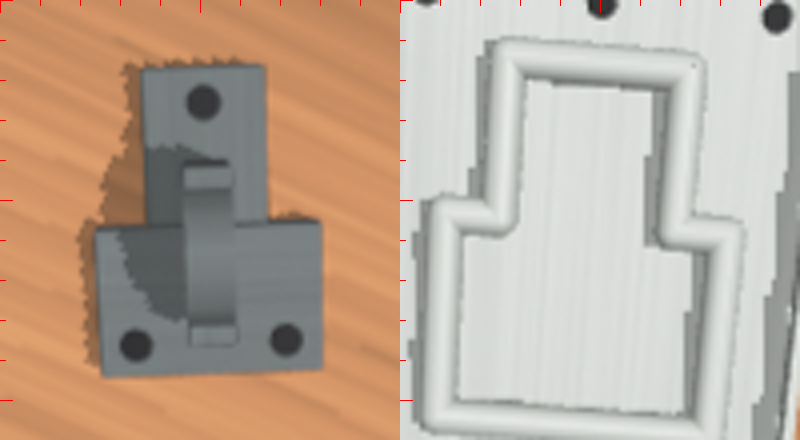

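View pics/B.png

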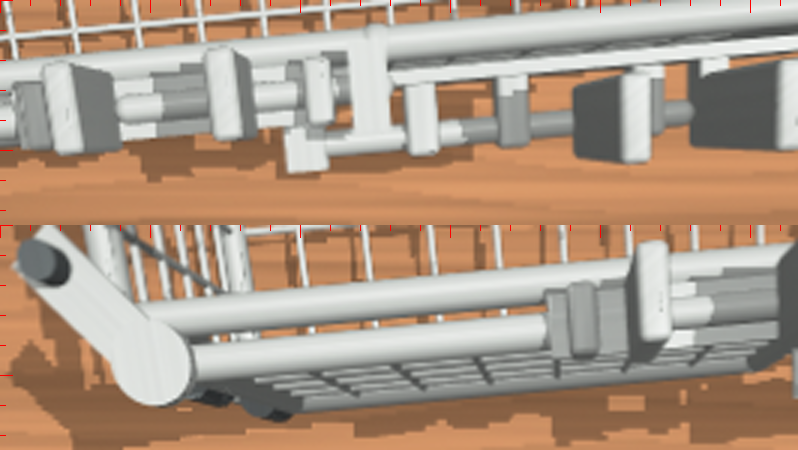

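wb1 shows the foot corners clearly, with the tongue front at (265–296,107) and the head rear at (255–310,184). wt1 shows the bar's T outline. In wg1 there are four bright tab tops: handle at (171,91) and (224,86), safety at (362,94) and (413,90). Spacing within each pair is about 52 px, as expected for 40 mm. Now fit the poses.

```bash
cat > fit.py <<'E'
from h import *
from scipy.optimize import least_squares
def fit(s,px,model,z0,free=True):
    px=np.array(px,float);M=np.array(model)/1e3
    def X(p):
        c,q=np.cos(p[2]),np.sin(p[2]);return np.c_[p[0]+c*M[:,0]-q*M[:,1],p[1]+q*M[:,0]+c*M[:,1],np.full(len(M),p[3] if free else z0)]
    c=onz(s,px.mean(0),z0)
    f=lambda p:(proj(s,X(p))-px).ravel()
    o=least_squares(f,[c[0],c[1],.2 if free else 0,z0],x_scale=[.01,.01,.1,.01])
    return o.x,np.sqrt((o.fun**2).mean())
E
python3 - <<'E'
from fit import *
wb,wt,wt2,g1,g2,top=[load(n) for n in('wb1','wt1','wt2','wg1','wg2','top0')]
pb=np.array([(142,68),(265,66),(96,228),(320,222),(102,377),(322,370),(146,226),(268,222)])/4+[230,90]
mb=[(45,16),(45,-16),(5,30),(5,-30),(-35,30),(-35,-30),(5,16),(5,-16)]
pn=(np.array([(510,60),(685,73),(446,216),(726,237),(441,414),(707,425),(500,217),(679,232)])-[400,0])/4+[225,70]
mn=[(52,23),(52,-23),(12,37),(12,-37),(-42,37),(-42,-37),(12,23),(12,-23)]
for nm,s,p,m,z in(('bracket',wb,pb,mb,.010),('nest',wt,pn,mn,.019)):
    for fr in(True,False):
        x,e=fit(s,p,m,z,fr); print(nm,x[:2].round(4),np.degrees(x[2]).round(2),'z',x[3].round(4),'rms px',e.round(2))
T=np.array([(63,107),(222,93),(635,117),(790,105)])/3+[150,55]
P=[onz(g1,t,.205) for t in T]; print(np.array(P).round(4))
print('tri fixed handle tab',tri([(g1,T[0]),(g2,(308,31.8))]))
print('spacings',[np.linalg.norm(P[i+1]-P[i]).round(4) for i in range(3)])
# predictions in wg2 for the others
print(proj(g2,P).round(1), proj(top,P).round(1))
P=np.array(P)[:,:2]
# line with safety shifted -14 mm
def f(q):
    c,s=np.cos(q[2]),np.sin(q[2]);ex=np.array([c,s]);ey=np.array([-s,c]);o=q[:2]
    Mo=[o+35e-3*ey,o-5e-3*ey,o-.014*ex+q[3]*ey,o-.014*ex+(q[3]-.04)*ey]
    return (np.array(Mo)-P).ravel()
o=least_squares(f,[.6,0,0,-.1]);q=o.x;print('gate plane pt at basket y=0',q,np.degrees(q[2]),'res mm',(o.fun*1e3).round(1))
E
```

```text
bracket [0.4303 0.094 ] 26.51 z 0.0046 rms px 0.24
bracket [0.4308 0.0944] 26.52 z 0.01 rms px 0.43
nest [ 0.442  -0.2678] -3.94 z 0.0133 rms px 0.63
nest [ 0.4424 -0.2679] -3.94 z 0.019 rms px 0.78
[[ 0.5876  0.0453  0.205 ]
 [ 0.5908  0.0061  0.205 ]
 [ 0.5851 -0.0956  0.205 ]
 [ 0.5879 -0.1337  0.205 ]]
tri fixed handle tab (array([0.58760173, 0.04580307, 0.20325631]), [np.float64(0.1), np.float64(0.1)])
spacings [np.float64(0.0394), np.float64(0.1018), np.float64(0.0381)]
[[308.8  31.2]
 [364.8  26.3]
 [507.   35.7]
 [560.8  31.6]] [[262.6 177.4]
 [277.6 176.3]
 [316.3 178.5]
 [330.8 177.5]]
gate plane pt at basket y=0 [ 0.59043411  0.01075619  0.08016197 -0.10467099] 4.592942375368126 res mm [-0.   0.3  0.  -0.3 -0.2  0.9  0.2 -0.9]
```

Fits agree: sub-pixel residuals, tab spacings of 39 and 38 mm (expected 40), and a triangulated tab top at 203 mm (expected 205). Basket yaw is 4.6°. Picking the bracket.

```bash
python3 - <<'E'
from h import *
b=[.4305,.0942];n=[.4422,-.2679]
r.reach([*b,.30],[180,0,26.5]); r.servo_line([*b,.197],speed=.1)
print('F',r.sense()['contact_force'].round(1))
r.grab(40); s=r.sense(); print('open',s['opening'],s['contact_force'].round(1))
r.servo_line([*b,.32],speed=.15); print('lift',r.sense()['opening'],r.sense()['contact_force'].round(1))
r.reach([*n,.30],[180,0,-3.94]); r.wait(.3)
s=snap('wrist','hold1'); st=r.sense(); print(st['clock'],st['tcp_pos'].round(4),st['orientation'].round(2),st['opening'])
im=cv2.imread('pics/hold1.png')[60:360,80:480]
cv2.imwrite('pics/hold1c.png',cv2.resize(im,None,fx=2,fy=2,interpolation=cv2.INTER_CUBIC))
E
```

```text
F [-0.5 -0.1 -0.4]
open 0.011613390635885616 [-1.   1.7  0.6]
lift 0.011907320115188164 [-0.2  0.2 -4. ]
9.75 [ 0.4425 -0.2673  0.3001] [ 1.7999e+02 -1.0000e-02 -3.8700e+00] 0.011917768165184132
```

View pics/hold1c.png

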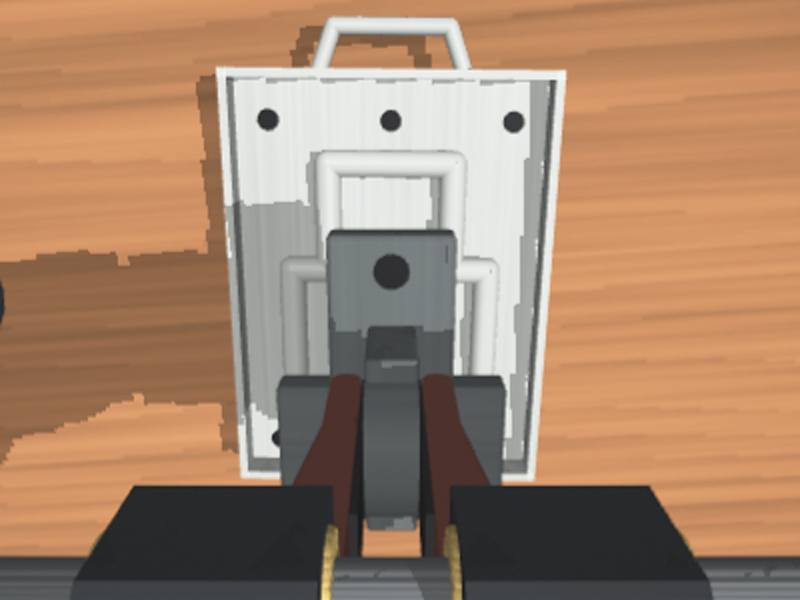

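The bracket hangs level and square in the jaws above the nest. In crop pixels the tongue front is (328–456,232), the head front (280–504,377), and the nest's front bar (328–454,163). Compare the in-hand pose with the nest.

```bash
python3 - <<'E'
from fit import *
s=load('hold1')
pb=np.array([(328,232),(456,232),(280,377),(504,377)])/2+[80,60]
pn=np.array([(328,163),(454,163),(292,268),(487,268)])/2+[80,60]
for fr in(0,1):
    for n,p,m,z in(('br',pb,[(45,16),(45,-16),(5,30),(5,-30)],.113),('nest',pn,[(52,23),(52,-23),(12,37),(12,-37)],.019)):
        x,e=fit(s,p,m,z,fr);print(fr,n,x[:2].round(4),np.degrees(x[2]).round(2),x[3].round(4),e.round(2))
E
```

```text
0 br [ 0.4448 -0.2681] -3.87 0.113 1.94
0 nest [ 0.4429 -0.2674] -4.14 0.019 0.32
1 br [ 0.4424 -0.2679] -3.87 0.1051 0.28
1 nest [ 0.443  -0.2674] -4.14 0.0194 0.31
```

```bash
python3 - <<'E'
from h import *
x,y=.4426,-.2676
r.reach([x,y,.26],[180,0,-4.0]); r.wait(.2); f0=r.sense()['contact_force']
for z in (.235,.228,.222,.218,.215,.213,.2115,.2105):
    r.servo_line([x,y,z],speed=.04); r.wait(.1); s=r.sense(); d=s['contact_force']-f0
    print(z,s['tcp_pos'].round(4),d.round(1))
    if d[2]>12 or np.hypot(*d[:2])>10: break
E
```

```text
0.235 [ 0.4427 -0.2677  0.2354] [-0.2 -0.5  0.3]
0.228 [ 0.4426 -0.2676  0.2279] [-0.4 -0.9 -0.1]
0.222 [ 0.4426 -0.2676  0.2219] [-0.3 -0.8  0.8]
0.218 [ 0.4426 -0.2676  0.2179] [-0.2 -1.7 -0. ]
0.215 [ 0.4426 -0.2676  0.215 ] [-0.7 -1.3  0.9]
0.213 [ 0.4426 -0.2676  0.2129] [-0.1 -2.2 -0. ]
0.2115 [ 0.4426 -0.2676  0.2115] [-0.5 -0.4 -0.5]
0.2105 [ 0.4427 -0.2677  0.211 ] [-0.  -0.3  3.1]
```

The bracket touched the floor at TCP z 0.211, the computed seat height, with no side force. Releasing, backing off and checking.

```bash
python3 - <<'E'
from h import *
r.let_go(); r.wait(.3); r.servo_line([.4426,-.2676,.28],speed=.12)
r.reach([.40,-.268,.36],[180,0,-4]); snap('wrist','seat'); print(r.sense()['clock'])
r.reach([.52,-.10,.45],[180,0,4.6]); s=snap('wrist','sf')  # safety bolt close view
P=np.array([[.5876,.0453,.205],[.5908,.0061,.205],[.5851,-.0956,.205],[.5879,-.1337,.205]]);pp=proj(s,P);print(pp.round(1))
a=cv2.resize(cv2.imread('pics/seat.png')[60:260,180:380],None,fx=2,fy=2,interpolation=cv2.INTER_CUBIC)
x0=int(max(0,pp[:,0].min()-20));y0=int(max(0,pp[:,1].mean()-35))
b=cv2.resize(cv2.imread('pics/sf.png')[y0:y0+65,x0:x0+260],None,fx=3,fy=3,interpolation=cv2.INTER_CUBIC)
print(x0,y0,a.shape,b.shape)
o=np.zeros((600,800,3),np.uint8);o[:400,:400]=a;o[405:405+b.shape[0],:b.shape[1]]=b[:195]
cv2.imwrite('pics/chk.png',o)
E
```

```text
16.45
[[ 44.1 103.2]
 [108.6 102.9]
 [275.  126. ]
 [336.9 126.4]]
24 79 (400, 400, 3) (195, 780, 3)
```

View pics/chk.png

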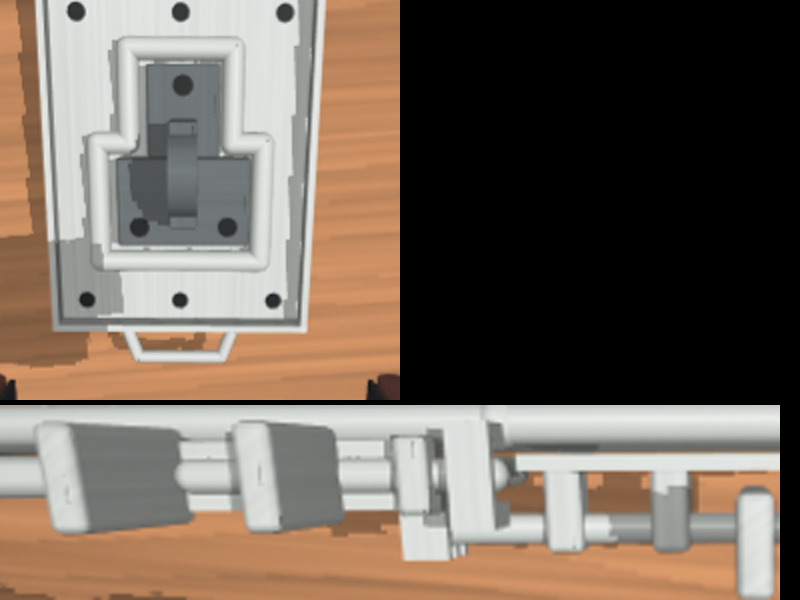

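The bracket sits square in the nest with an even gap all round. The tabs lie where predicted in this third view, within 1 px. Now pinching the safety bolt.

```bash
cat >> h.py <<'E'
O=np.array([.5904,.0108]);YAW=np.radians(4.593)
EX=np.array([np.cos(YAW),np.sin(YAW)]);EY=np.array([-EX[1],EX[0]])
HINGE=np.array([.5876,.0453])-.012*EY+.147*EY
ZG=.197+.163
def pose(th):
    a=YAW-th; ey=np.array([-np.sin(a),np.cos(a)]); p=HINGE-.147*ey
    return [*p,ZG],[180,0,184.593-np.degrees(th)]
E
python3 - <<'E'
from h import *
g=O-.014*EX-.132*EY; print('grip',g.round(4),'hinge',HINGE.round(4))
r.reach([*g,.45],[180,0,184.593]); r.servo_line([*g,ZG],speed=.12); r.wait(.1); print('down',r.sense()['contact_force'].round(1))
r.grab(15); r.wait(.3); s=r.sense(); print('open',s['opening'].round(4),s['contact_force'].round(1))
r.let_go(); r.wait(.1); r.servo_line([*g,.45],speed=.2)
p,o=pose(0); r.reach([p[0],p[1],.45],o); snap('wrist','sf2'); s=r.sense(); print(s['clock'],s['joints'].round(1))
for th in (.0,.75,1.5): print(th,r.inverse_kinematics(*pose(th)))
P=np.array([O+.035*EY,O-.005*EY,O-.014*EX-.1197*EY,O-.014*EX-.1437*EY]);print(proj(load('sf2'),np.c_[P,np.full(4,.205)]).round(1))
crop('sf2',0,60,560,380 if 0 else 360,1,'sf2c')
E
```

```text
grip [ 0.587  -0.1219] hinge [0.5768 0.1799]
down [ 0.3 -1.5 -0.3]Traceback (most recent call last):
  File "<stdin>", line 4, in <module>
AttributeError: 'float' object has no attribute 'round'
```

```bash
python3 - <<'E'
from h import *
g=O-.014*EX-.132*EY
s=r.sense(); print('open',s['opening'],s['contact_force'].round(1))
r.let_go(); r.wait(.1); r.servo_line([*g,.45],speed=.2)
p,o=pose(0); r.reach([p[0],p[1],.45],o); snap('wrist','sf2'); s=r.sense(); print(s['clock'],s['joints'].round(1))
for th in (.0,.75,1.5): print(th,r.inverse_kinematics(*pose(th)))
P=np.array([O+.035*EY,O-.005*EY,O-.014*EX-.1197*EY,O-.014*EX-.1437*EY]);print(proj(load('sf2'),np.c_[P,np.full(4,.205)]).round(1))
snap('top','top2')
a=cv2.resize(cv2.imread('pics/sf2.png'),(800,600),interpolation=cv2.INTER_CUBIC);cv2.imwrite('pics/sf2c.png',a)
E
```

```text
open 0.03179897469457608 [1.3 3.8 1.1]
24.6583 [-2.000e-01  4.400e+00  6.680e+01 -1.000e-01  1.088e+02 -9.470e+01]
0.0 [-6.43948824e-02  3.33602703e+00  7.70055420e+01  0.00000000e+00
  9.96584309e+01 -9.46573949e+01]
0.75 [  3.6018773  -12.11339917  91.6802059    0.         100.43319327
 -48.01928807]
1.5 [ 1.58401154e+01 -1.69359742e+01  9.57078657e+01 -2.54444375e-14
  1.01228109e+02  7.19078464e+00]
[[295.5 225.5]
 [236.1 225.5]
 [ 62.9 205.5]
 [ 27.  205.5]]
```

View pics/sf2c.png

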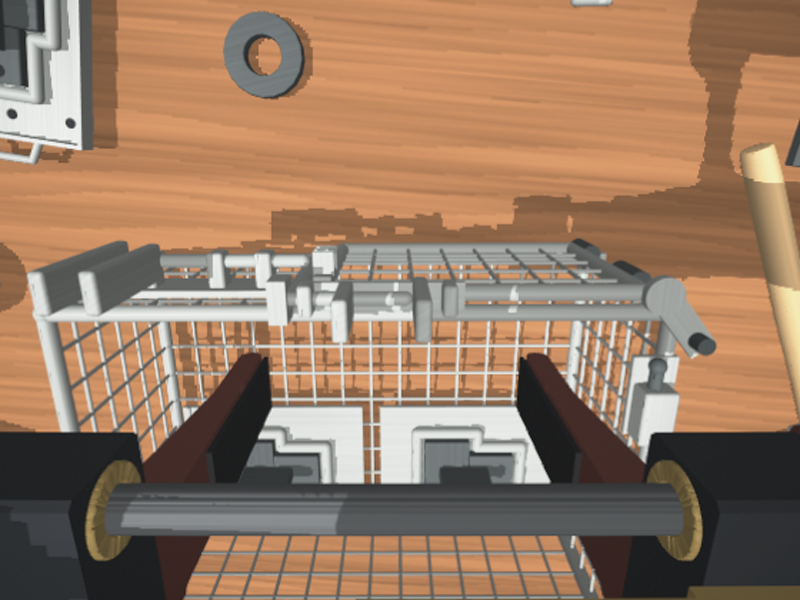

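Opening was 31.8 mm when pinched, and the safety tabs now sit close together at (37,293) and (90,293), matching the predicted pinched positions. The handle tabs at (340,325) and (423,325) match too. Squeezing the handle.

```bash
python3 - <<'E'
from h import *
p,o=pose(0); r.servo_line(p,speed=.12); r.wait(.1); print('down',r.sense()['contact_force'].round(1))
r.grab(45); r.wait(.3); s=r.sense(); print('open',s['opening'],s['contact_force'].round(1),s['clock'])
if abs(s['opening']-.032)<.003:
    for th in np.r_[.1:1.51:.1]:
        r.servo_line(*pose(th),speed=.09); s=r.sense()
        print(round(th,2),round(s['opening'],4),s['contact_force'].round(1),s['clock'])
        if np.linalg.norm(s['contact_force'])>45: print('STOP');break
    r.wait(.3); s=r.sense(); print(s['tcp_pos'],s['orientation'],s['contact_force'],s['torque'],s['opening'])
    snap('top','top3');snap('side','side3');snap('wrist','w3')
    a=cv2.resize(cv2.imread('pics/top3.png')[60:260,150:410],None,fx=3,fy=3,interpolation=cv2.INTER_CUBIC);cv2.imwrite('pics/t3.png',a)
E
```

```text
down [ 0.7 -0.2  0.4]
open 0.03147391152060511 [-0.4  4.8  1. ] 26.9167
0.1 0.0318 [ 1.5  5.5 -0.7] 27.2333
0.2 0.0322 [1.6 6.1 0.4] 27.55
0.3 0.0319 [ 1.7  4.6 -0.4] 27.8667
0.4 0.0314 [ 1.9  4.8 -0.3] 28.1833
0.5 0.0318 [ 1.8  4.5 -0.5] 28.5
0.6 0.0317 [ 3.5  4.7 -2.1] 28.8167
0.7 0.0318 [ 2.6  4.1 -1.7] 29.1333
0.8 0.0313 [ 0.9  5.5 -1.7] 29.45
0.9 0.0315 [ 1.5  4.8 -0.3] 29.7667
1.0 0.0317 [ 1.1  4.  -0.8] 30.0833
1.1 0.0311 [ 0.5  2.8 -0.2] 30.4
1.2 0.0316 [-1.6  1.7 -0.5] 30.7167
1.3 0.0315 [-3.   0.8  1. ] 31.0333
1.4 0.0315 [-5.7  0.6  2.2] 31.35
1.5 0.0314 [-6.5  0.   2. ] 31.6667
[0.43123717 0.15719917 0.36003114] [-1.79882222e+02  1.41799112e-02  9.87054591e+01] [-6.69588115  0.4574105   0.92293195] [0.13006444 0.96331586 0.50716443] 0.03161046991596581
```

View pics/t3.png

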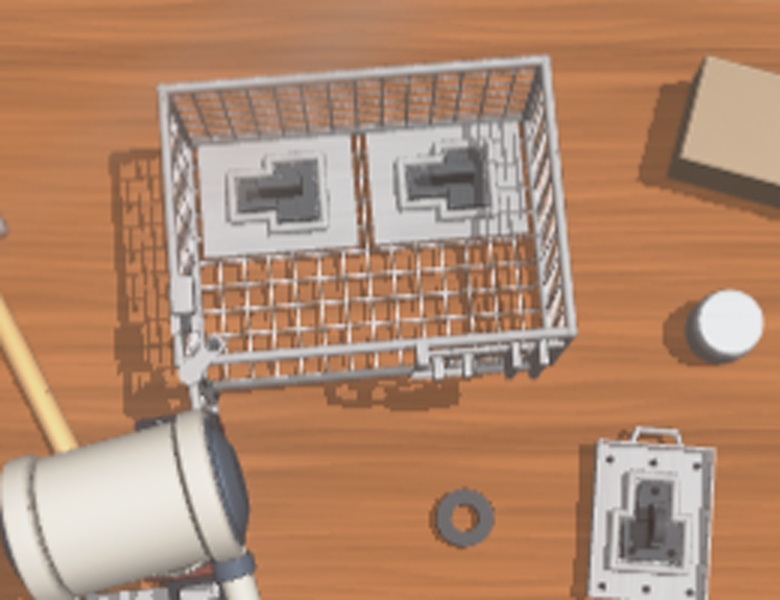

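The gate has swung out from the hinge at (195,370) and runs toward the robot under the wrist. The bracket is still seated at (650,525), and the flange and tin have not moved. One wrist look to confirm the gate's angle in the jaws.

```bash
python3 - <<'E'
from h import *
s=load('w3'); a=YAW-1.5; ey=np.array([-np.sin(a),np.cos(a)])
im=cv2.imread('pics/w3.png')
q=proj(s,np.array([[*(HINGE-d*ey),.16] for d in (0,.05,.1)])).round(1);print(q)
cv2.imwrite('pics/w3c.png',cv2.resize(im,(640,480)))
E
```

```text
[[540.4 250.9]
 [450.8 250.9]
 [360.8 250.8]]
```

View pics/w3c.png

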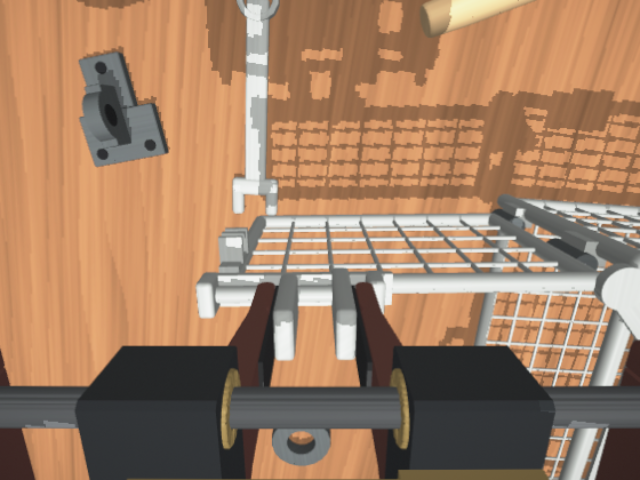

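Both tabs are pinched between the fingers at (285,330) and (345,330). The gate's top rail runs level across the picture at row ~285, as predicted for 1.5 rad. Handing in.

```bash
python3 -c "
from h import *
s=r.sense();print(s['clock'],s['opening'],s['contact_force'].round(1));r.hand_in();s=r.sense();print(s['clock'],s['opening'],s['contact_force'].round(1))"
```

```text
32.1167 0.03166404729735961 [-6.   1.1  2.4]
the job is handed in; nothing more can be done
the job is handed in; nothing more can be done
```

I handed the job in at 32.1 s, with the arm still squeezing the handle and holding the gate open at about 1.5 rad. No verdict is reported, and the state can't be read after handing in.

- **Bracket:** I took the right-most one on the bench, lowered it into the nest and let go. It touched the floor at the computed height, and the picture after release shows it square with a gap all round. In the last top picture it is still seated.
- **Safety bolt:** I pinched it until the fingers stopped at 31.8 mm (32 mm is fully back). The picture taken afterwards shows it staying back.
- **Gate:** I squeezed the catch (fingers at 31.5 mm) and swung the gate past its detent. The force reading stayed below about 8 N during the swing.
- **Last checks:** The fingers read 31.7 mm just before hand-in, so the catch was fully in. The gate's top rail lies where a 1.5 rad opening should put it. The flange and tin look unmoved, and I never touched any of the bystanders.
- **Disagreement:** My free-height fits put the bracket's foot top and the nest bar about 5–8 mm too low, probably because I read lower edges as top ones. That shifted the bracket's fitted position by up to 2.4 mm, so I used the best-fitting values. The foot went in with no sign of rubbing.

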